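# Finger-tighten the bundling press on a stack of palm-leaf plates

### The job

Clamp the stack of palm-leaf plates in the bench press so that it can be tied: with one finger push an arm of the hand wheel round clockwise (seen from above) until the platen has come down and bears firmly, finger-tight, on the stack, without crushing the plates. Then leave the wheel and move clear. Do not grip or lift anything, and leave the stack where it stands and the twine, bowls and bundle around the press alone.

Things in the scene. Friction and masses are not known exactly. Their poses are not given: they have to be found in the camera images.
- press: Bench screw press, green cast frame: base 200 mm deep (its x) by 280 mm wide (its y), 24 mm high, with a steel bed whose top is 30 mm above the table; two steel columns (26 mm thick) at y = +-112 mm; a crosshead along y, top 242 mm above the table, 46 mm deep at its ends, with a 64 mm boss in the middle (top 243 mm). Bolted down. Origin: centre of the underside on the table, below the screw; z up.
- platen: Square steel platen, 156 x 156 x 12 mm, under the crosshead, moved up and down by the wheel only; screw and wheel belong to it. Origin: centre of its flat underside, which presses the stack; z up. Starts 7 to 13 mm above the stack. Finger-tight: an arm pushed with 7 to 12 N at 85 mm from the axis, or 1 to 2.5 rad past the first touch; a push of over 20 N there crushes the plates.
- wheel (a joint): Turn of the hand wheel in rad, growing clockwise from above. Each rad lowers platen and wheel together by 2.55 mm (16 mm a turn). No detents or springs; it stays where it is left (may creep back a little if tightened hard). It turns with about 4 N at 85 mm from the axis until the platen meets the stack, then needs about 3 N more for each further rad.
- hub (a point): Centre of the hand wheel, on the screw axis at the height of the middle of its arms, 165 mm above the platen's underside (about 280 to 290 mm above the table at the start; it sinks with the platen). The steel hub is 54 mm across, and stands 26 mm above this point and 16 mm below it. The wheel has three level round arms, 14 mm thick, 120 degrees apart, with open space between them and no rim.
- ball_a (a point): Centre of the black ball (29 mm across) at the end of the first arm, 112 mm from the axis. The bare arm runs from 27 to 97 mm from the axis.
- ball_b (a point): The same for the second arm, 120 degrees anticlockwise from the first seen from above.
- ball_c (a point): The same for the third arm.
- stack: Loose stack of 16 round tan palm-leaf plates, 148 mm across and 80 mm high, standing on the press bed under the platen, resting loosely in one another; together they give by about 1 mm for each 40 N of pressing. Origin: centre of its underside; z up.
- stack_top (a point): Centre of the top of that stack, 80 mm above its underside while unpressed; the platen presses here.
- bowls: Bystander: loose stack of small tan palm-leaf bowls, 64 mm across, 72 mm high, beside the press. Origin: centre of its underside.
- twine: Bystander: cone of straw-coloured twine, 62 mm across the foot, 99 mm high. Origin: centre of its underside.
- bundle: Bystander: tied bundle of plates with white bands, 116 mm across, 62 mm high. Origin: centre of its underside.

How it is judged:
By the outcome, as a careful person would: the job done as asked, in the order asked, and still so for the second after the job is handed in, with the robot touching nothing.
It also fails if it takes over 61 s, if anything falls off the work surface, if the arm or the gripper's body presses on something with over 40 N, if the wrist force passes 120 N, or if a joint passes its speed limit or range.

### The arm

A 6-joint arm with a two-finger parallel gripper is mounted at the origin on the work surface. World frame = base frame: x ahead of the robot, y to its left, z up, the work surface at z = 0. Lengths are in mm, angles in rad, forces in N, time in s.
With the tool pointing down it reaches from about 400 to 825 mm from the base axis. Payload 7 kg.
Tool frame: the origin (TCP) lies at the very end of the fingers, on their centre line; the grasp point (between the pads) lies 19 mm behind it; z points along the fingers, y is the line along which they close (so a half turn about z gives the same grasp; the last joint's range is limited). The gripper opens to 88 mm and grips with 3 to 60 N. Pads are 19 mm wide; open, the fingers measure 130 mm over their backs; the gripper's body (78 mm by 193 mm) begins 47 mm behind the grasp point.
Start: joints at [1.57, 0.359, 0.012, 0, -1.224, -0.288], TCP at [192.251, 647.02, 226.561] pointing down, gripper open.
Joint ranges: [-3.07, 3.07], [-1.43, 2.12], [-1.02, 1.25], [-3.03, 1.67], [-3.05, -0], [-3.03, 3.03]. Speed limits (rad/s): [2.39, 2.39, 3.01, 3.14, 3.14, 3.14].

### API

Orientations are given as a unit quaternion [x, y, z, w].
In Python, from plant import bot gives the robot as it stands. Calls block until the motion is done:
- bot.move_ptp(position, orientation): joint-space move of the TCP to a pose.
- bot.line_to(position, velocity=150, ori=None): straight line of the TCP; ori=None keeps the orientation; velocity is the mean speed in mm/s.
- bot.move_joints(angles): joint-space move.
- bot.move_gripper(opening, force=None): finger opening in mm; force is the grip in N (None keeps the last); returns when the fingers have stopped.
- bot.pause(seconds).
- bot.solve_ik(position, orientation): joint angles nearest the present ones, or None.
- bot.read_state(): the state.
- bot.camera(name): name is "side" or "top" or "wrist"; returns the picture (480x640x3 uint8, red, green, blue); there is no depth.
- bot.get_calibration(name): a dict with "fx", "fy", "cx", "cy" (pixels), "distortion" ([k1, k2, p1, p2, k3] as OpenCV has them; the pictures are not rectified), "view" (4x4, takes a point from world to camera coordinates); the wrist camera has in their place "T_tool_cam" (4x4, takes a point from camera to tool coordinates, whose origin is the TCP and whose axes are the flange's). Camera axes: x right, y up, looking along -z (the intrinsics and any distortion apply to the point x, -y, -z); pixel columns grow to the right and rows downward; lengths in mm; the calibration is good to about 2 mm. A picture is of the moment at which its call begins: read the wrist's pose just before it. get_calibration takes no time and is no camera call.
A pose or a line that the arm cannot do raises bot.Unreachable and nothing moves.
- bot.close_job(): hands the job in; it is judged then, once.
The state is a dict: "t": time; "joint_pos": joint angles; "qvel": joint speeds; "tau": joint torques, N m; "tcp_pos": TCP position; "eef_rot": TCP orientation; "contact_force": force on the tool from outside, world axes, zero at the start; "moment": the same for the moment, N m; "width": finger opening in mm; "finger_force": force on a finger pad.
Only numpy, scipy, OpenCV 4.12 (cv2) and the standard library are available. Lean on these libraries where they do the work, as an engineer would, in place of code of your own. Each camera call takes 0.05 s, during which the arm holds its last target. There are 200 camera calls.

## Working session

There is one attempt and no reset: what is moved stays moved. The work goes in short steps, each a Python script; the robot and the scene stay as the last script left them, time stands still between calls to the robot, and variables do not carry over. Pictures are saved under pics/ and viewed, at most 10 in all, crops included, and the job is handed in when it is done.

```bash
ls; mkdir -p pics; python3 - <<'E'
from plant import bot
import cv2,json
for n in("side","top","wrist"):
    s=bot.read_state();im=bot.camera(n);cv2.imwrite(f"pics/{n}0.png",im[:,:,::-1])
    c=bot.get_calibration(n);print(n,{k:(v if not hasattr(v,'tolist') else v.tolist()) for k,v in c.items()})
print(s)
E
```

```text
pics
side {'fx': 546.5410181718416, 'fy': 546.5410181718416, 'cx': 324.8470064990093, 'cy': 241.5729622917214, 'distortion': [-0.1078001190245391, 0.0, 0.0, 0.0, 0.0], 'view': [[0.13433126427802045, -0.9909166233069306, 0.006273523050046954, -27.47554917312462], [0.8387781495040723, 0.11707342025268873, 0.5317377456837741, -624.453581990702], [-0.5276422342383078, -0.06616690958725634, 0.8468858321661066, -851.4332609245448], [0.0, 0.0, 0.0, 1.0]]}
top {'fx': 524.659064602283, 'fy': 524.659064602283, 'cx': 313.28659099551817, 'cy': 245.11609685024328, 'distortion': [-0.12365377554731896, 0.0, 0.0, 0.0, 0.0], 'view': [[0.026682255581932008, -0.9996006830060642, 0.009302245474656181, 40.28906697588571], [0.9898331227604317, 0.02771977104309914, 0.13950628437332474, -644.8881511263838], [-0.13970843325795773, 0.0054853283519282975, 0.9901774915889973, -1177.2732433903943], [0.0, 0.0, 0.0, 1.0]]}
wrist {'fx': 359.4410628549336, 'fy': 359.4410628549336, 'cx': 318.7377320414726, 'cy': 235.554775342989, 'distortion': [-0.016883175379951754, 0.0, 0.0, 0.0, 0.0], 'T_tool_cam': [[0.00122199168
[... 259 characters left out ...]
0, 1.0]]}
{'t': 0.1, 'joint_pos': array([ 1.57012981e+00,  3.59303451e-01,  1.11381958e-02, -3.07306804e-04,
       -1.22415308e+00, -2.88121560e-01]), 'qvel': array([ 0.00038426, -0.00023659,  0.00021026,  0.00139219,  0.00042005,
        0.00055998]), 'tau': array([-9.00665073e-04, -5.84164023e+01,  2.93751651e+01,  7.01545805e+00,
        1.01207089e-02, -5.63801746e-05]), 'tcp_pos': array([192.12173801, 646.59667197, 225.71892198]), 'eef_rot': array([ 9.89585455e-01, -1.43944527e-01, -3.39832267e-05,  7.73851834e-04]), 'contact_force': array([-0.63588378, -0.81897532,  0.05819969]), 'moment': array([-0.00771396,  0.03237044, -0.0164156 ]), 'finger_force': 0.0, 'width': 87.72923472577875}
```

View pics/top0.png

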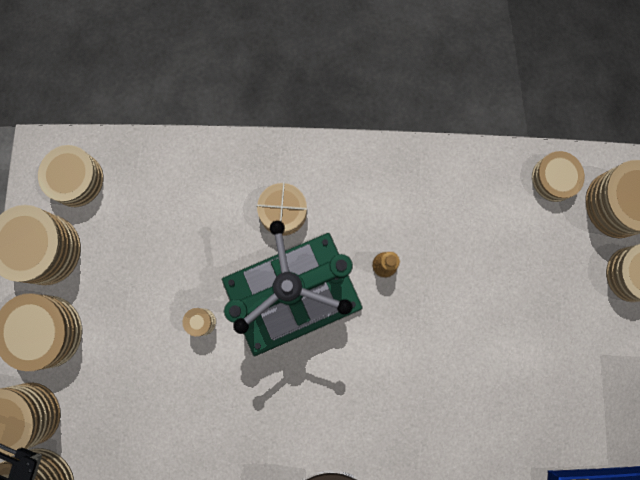

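View pics/side0.png

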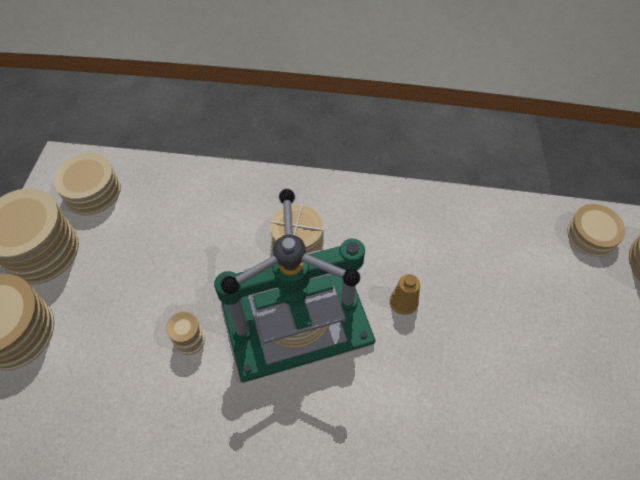

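The views show the press with the hub at top (287,287) / side (289,245). The balls are at top (278,228), (241,326), (345,307) and side (287,196), (230,285), (351,277). Next I refine these with masks and triangulate.

```bash
cat > h.py <<'E'
import cv2,numpy as np
from plant import bot
def ray(n,px):
    c=bot.get_calibration(n);V=np.array(c["view"]);K=np.array([[c["fx"],0,c["cx"]],[0,c["fy"],c["cy"]],[0,0,1]])
    u=cv2.undistortPoints(np.array([[px]],float),K,np.array(c["distortion"]))[0,0]
    R=V[:3,:3];d=R.T@np.array([u[0],-u[1],-1]);return -R.T@V[:3,3],d/np.linalg.norm(d)
def tri(pt,ps):
    A=np.zeros((3,3));b=np.zeros(3);L=[ray("top",pt),ray("side",ps)]
    for o,d in L:
        P=np.eye(3)-np.outer(d,d);A+=P;b+=P@o
    x=np.linalg.solve(A,b);return x,max(np.linalg.norm(np.cross(x-o,d)) for o,d in L)
def blob(im,p,r=13,th=45):
    x,y=p;m=(im[y-r:y+r+1,x-r:x+r+1].max(2)<th).astype(np.uint8)
    m=cv2.morphologyEx(m,cv2.MORPH_OPEN,np.ones((5,5),np.uint8))
    c=max(cv2.findContours(m,cv2.RETR_EXTERNAL,cv2.CHAIN_APPROX_NONE)[0],key=cv2.contourArea)
    (cx,cy),rad=cv2.minEnclosingCircle(c);return (x-r+cx,y-r+cy),rad
T=[(278,228),(241,326),(345,307)];S=[(287,196),(230,285),(351,277)]
def balls(T=T,S=S,t=None,s=None):
    t=bot.camera("top") if t is None else t; s=bot.camera("side") if s is None else s
    out=[]
    for a,b in zip(T,S):
        (pa,ra),(pb,rb)=blob(t,a),blob(s,b);x,e=tri(pa,pb);print(np.round(pa,1),round(ra,1),np.round(pb,1),round(rb,1),x.round(1),round(e,1));out.append(x)
    return np.array(out)
E
python3 - <<'E'
from h import *
B=balls(t=cv2.imread("pics/top0.png"),s=cv2.imread("pics/side0.png"))
c=B.mean(0);print("hub",c.round(1),[np.linalg.norm(b-c).round(1) for b in B],np.degrees(np.arctan2(*(B-c)[:,1::-1].T[[0,1]])).round(1))
E
```

```text
[276.5 227.5] 7.1 [286.8 195.7] 6.7 [641.  128.7 286.1] 0.4
[243.  324.6] 9.7 [230.5 285. ] 9.7 [458.4 186.5 280.1] 1.6
[344.2 307.3] 8.4 [351.  276.3] 9.2 [495.6  -0.6 289. ] 0.1
hub [531.7 104.8 285.1] [np.float64(111.9), np.float64(109.8), np.float64(111.5)] [  12.3  131.9 -108.9]
```

```bash
cat >> h.py <<'E'
from scipy.spatial.transform import Rotation as Ro
HUB=np.array([531.7,104.2,286.5])
def pose(phi,z,r=82,flip=0,tang=0.):   # finger centre at polar angle phi (rad); tool y tangential
    y=np.array([-np.sin(phi),np.cos(phi),0])*(-1 if flip else 1);zz=np.array([0,0,-1.]);x=np.cross(y,zz)
    return np.array([HUB[0]+r*np.cos(phi),HUB[1]+r*np.sin(phi),z]),Ro.from_matrix(np.c_[x,y,zz]).as_quat()
E
python3 - <<'E'
from h import *
for f in (0,1):
  for d in range(-360,361,30):
    q=bot.solve_ik(*pose(np.radians(d),272,flip=f))
    if d>=-0 or q is None: print(f,d,None if q is None else np.round(q,2))
E
```

```text
0 0 [ 0.48  0.25 -0.04  0.   -1.28 -2.05]
0 30 [ 0.55  0.24 -0.05  0.   -1.28 -1.6 ]
0 60 [ 0.62  0.21 -0.09  0.   -1.27 -1.15]
0 90 [ 0.68  0.15 -0.17  0.   -1.26 -0.68]
0 120 [ 0.72  0.08 -0.25  0.   -1.24 -0.2 ]
0 150 [ 0.71  0.01 -0.32  0.   -1.24  0.33]
0 180 [ 0.66 -0.03 -0.36  0.   -1.24  0.91]
0 210 [ 0.56 -0.02 -0.35  0.   -1.24  1.53]
0 240 [ 0.47  0.02 -0.31  0.   -1.24  2.15]
0 270 [ 0.41  0.09 -0.23  0.   -1.25  2.73]
0 300 [ 0.4   0.17 -0.15  0.   -1.26 -3.02]
0 330 [ 0.43  0.22 -0.08  0.   -1.27 -2.52]
0 360 [ 0.48  0.25 -0.04  0.   -1.28 -2.05]
1 0 [ 0.48  0.25 -0.04  0.   -1.28  1.09]
1 30 [ 0.55  0.24 -0.05  0.   -1.28  1.54]
1 60 [ 0.62  0.21 -0.09  0.   -1.27  2.  ]
1 90 [ 0.68  0.15 -0.17  0.   -1.26  2.46]
1 120 [ 0.72  0.08 -0.25  0.   -1.24  2.95]
1 150 [ 0.71  0.01 -0.32  0.   -1.24 -2.81]
1 180 [ 0.66 -0.03 -0.36  0.   -1.24 -2.23]
1 210 [ 0.56 -0.02 -0.35  0.   -1.24 -1.61]
1 240 [ 0.47  0.02 -0.31  0.   -1.24 -0.99]
1 270 [ 0.41  0.09 -0.23  0.   -1.25 -0.41]
1 300 [ 0.4   0.17 -0.15  0.   -1.26  0.12]
1 330 [ 0.43  0.22 -0.08  0.   -1.27  0.62]
1 360 [ 0.48  0.25 -0.04  0.   -1.28  1.09]
```

```bash
cat >> h.py <<'E'
PHI0=272.  # finger angle at contact (approx)
def push(to,frm,step=10,v=45,F0=np.zeros(3)):
    """move finger clockwise from frm to to (deg), print tangential force (opposing) after each step"""
    d=frm
    while d>to+1e-6:
        d=max(d-step,to);z=HUB[2]-14-2.55*np.radians(max(0,PHI0-d))
        o=pose(np.radians(np.clip(d,-56,281)),0)[1];p=pose(np.radians(d),z)[0]
        bot.line_to(p,v,ori=o);s=bot.read_state();f=np.array(s["contact_force"])-F0
        a=np.arctan2(*(s["tcp_pos"]-HUB)[1::-1]);t=np.array([-np.sin(a),np.cos(a),0]);r=np.array([np.cos(a),np.sin(a),0])
        ft=f@t;print(round(d,1),round(np.degrees(a)%360,1),"Ft %.1f Fr %.1f Fz %.1f Mz %.2f t %.1f"%(ft,f@r,f[2],s["moment"][2],s["t"]))
        if ft>11:print("STOP");break
    return d
E
python3 - <<'E'
from h import *
bot.move_gripper(0)
s=bot.read_state();p=np.array(s["tcp_pos"]);p[2]=400;bot.line_to(p,250)
P,o=pose(np.radians(280),400);bot.move_ptp(P,o);P[2]=HUB[2]-14
bot.line_to(P+[0,0,70],200);bot.line_to(P,80);bot.pause(.2)
s=bot.read_state();F0=np.array(s["contact_force"]);print(s["t"],s["tcp_pos"],F0,s["width"],s["joint_pos"].round(2));np.save("F0.npy",F0)
cv2.imwrite("pics/top1.png",bot.camera("top")[150:450,100:500,::-1])
push(220,280,F0=F0)
cv2.imwrite("pics/top2.png",np.hstack([bot.camera(n)[150:400,130:450,::-1] for n in("top","side")]))
E
```

```text
Traceback (most recent call last):
plant.Unreachable: the arm cannot follow that straight line within its joint ranges
```

```bash
python3 - <<'E'
from h import *
s=bot.read_state();print(s["t"],s["tcp_pos"],s["eef_rot"],s["joint_pos"].round(2),s["width"])
for d in (272,276,280):
  for z in (400,370,342,300,272):
    P,o=pose(np.radians(d),z);q=bot.solve_ik(P,o);print(d,z,o.round(3),None if q is None else q.round(2))
E
```

```text
4.9583 [545.30624246  22.96633186 401.18447796] [6.43261689e-01 7.65645374e-01 4.53082991e-04 1.16434446e-03] [ 2.82 -1.36  0.04 -0.   -2.97  0.49] 0.9592651284345365
272 400 [0.695 0.719 0.    0.   ] [ 2.82 -1.36  0.01  0.   -2.95  0.36]
272 370 [0.695 0.719 0.    0.   ] [ 2.82 -1.41 -0.05  0.   -2.94  0.36]
272 342 [0.695 0.719 0.    0.   ] [ 0.41  0.07 -0.1   0.   -1.4   2.77]
272 300 [0.695 0.719 0.    0.   ] [ 0.41  0.09 -0.18  0.   -1.31  2.77]
272 272 [0.695 0.719 0.    0.   ] [ 0.41  0.1  -0.22  0.   -1.25  2.77]
276 400 [0.669 0.743 0.    0.   ] [ 2.82 -1.36  0.03  0.   -2.96  0.43]
276 370 [0.669 0.743 0.    0.   ] [ 2.82 -1.41 -0.04  0.   -2.95  0.43]
276 342 [0.669 0.743 0.    0.   ] [ 0.4   0.08 -0.09  0.   -1.4   2.84]
276 300 [0.669 0.743 0.    0.   ] [ 0.4   0.1  -0.16  0.   -1.31  2.84]
276 272 [0.669 0.743 0.    0.   ] [ 0.4   0.11 -0.21  0.   -1.25  2.84]
280 400 [0.643 0.766 0.    0.   ] [ 2.83 -1.37  0.04  0.   -2.97  0.49]
280 370 [0.643 0.766 0.    0.   ] [ 2.83 -1.42 -0.02  0.   -2.96  0.49]
280 342 [0.643 0.766 0.    0.   ] [ 0.4   0.09 -0.08  0.   -1.4   2.91]
280 300 [0.643 0.766 0.    0.   ] [ 0.4   0.11 -0.15  0.   -1.31  2.91]
280 272 [0.643 0.766 0.    0.   ] [ 0.4   0.12 -0.2   0.   -1.25  2.91]
```

```bash
python3 - <<'E'
from h import *
bot.move_joints([1.57,.29,.31,0,-1.59,-.288])
print(bot.read_state()["tcp_pos"].round(0))
bot.move_joints([.4,.07,.05,0,-1.55,2.91])
P,o=pose(np.radians(280),HUB[2]-14)
print(bot.read_state()["tcp_pos"].round(0),P.round(0))
bot.line_to(P+[0,0,70],200,ori=o);bot.line_to(P,80);bot.pause(.2)
s=bot.read_state();F0=np.array(s["contact_force"]);print(s["t"],s["tcp_pos"],F0,s["width"],s["joint_pos"].round(2));np.save("F0.npy",F0)
push(220,280,F0=F0)
cv2.imwrite("pics/top2.png",np.hstack([bot.camera(n)[150:400,130:450,::-1] for n in("top","side")]))
E
```

```text
[192. 635. 409.]
[541.  21. 412.] [546.  23. 272.]
11.8833 [546.12741874  23.50976935 272.95388365] [ 0.55241403 -0.01883723 -0.605652  ] 0.44035709922052063 [ 0.4   0.12 -0.2   0.   -1.25  2.91]
270 270.1 Ft -1.0 Fr -0.5 Fz 0.9 Mz -0.00 t 12.3
260 260.3 Ft 3.0 Fr 0.9 Fz 0.7 Mz -0.02 t 12.8
250 250.1 Ft 1.8 Fr 0.9 Fz 2.0 Mz -0.03 t 13.3
240 240.1 Ft 2.1 Fr 0.5 Fz 3.1 Mz -0.00 t 13.8
230 230.0 Ft 1.3 Fr 1.5 Fz 2.6 Mz -0.01 t 14.2
220 220.0 Ft 1.6 Fr 1.8 Fz 2.0 Mz 0.02 t 14.7
```

View pics/top2.png

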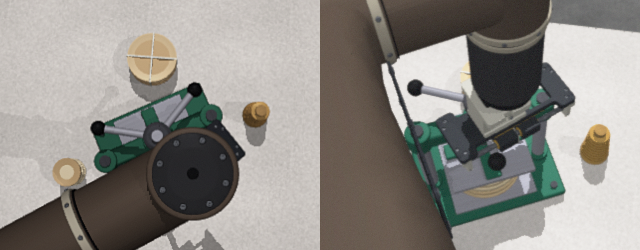

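The wheel turns cleanly: ball a moved to top ≈(324,240). I carry on in 10° steps, watching the force.

```bash
python3 - <<'E'
from h import *
F0=np.load("F0.npy")
t,s=bot.camera("top"),bot.camera("side")
p,r=blob(t,(324,240));o,d=ray("top",p);x=o+d*(284.5-o[2])/d[2];print("ball a",p,x.round(1),np.degrees(np.arctan2(*(x-HUB)[1::-1])))
push(60,220,F0=F0)
E
```

```text
ball a (324.5, 239.5) [621.   38.5 284.5] -36.34431240242845
210 210.0 Ft 1.4 Fr 2.6 Fz 1.6 Mz 0.07 t 15.3
200 200.0 Ft 1.7 Fr 3.7 Fz 0.3 Mz 0.05 t 15.8
190 190.0 Ft 2.2 Fr 4.3 Fz 1.1 Mz 0.06 t 16.3
180 180.0 Ft 1.8 Fr 2.9 Fz -0.0 Mz 0.01 t 16.8
170 169.9 Ft 1.4 Fr 3.5 Fz -0.4 Mz 0.08 t 17.2
160 159.9 Ft 1.2 Fr 2.7 Fz -0.8 Mz -0.01 t 17.7
150 149.9 Ft 2.6 Fr 2.7 Fz -0.8 Mz 0.03 t 18.1
140 139.9 Ft 1.3 Fr 2.0 Fz 0.3 Mz 0.02 t 18.6
130 129.9 Ft 1.3 Fr 1.6 Fz 0.0 Mz 0.07 t 19.1
120 119.9 Ft 2.1 Fr 2.1 Fz -0.4 Mz 0.02 t 19.6
110 109.9 Ft 0.5 Fr 2.6 Fz -0.2 Mz 0.02 t 20.0
100 99.9 Ft 2.5 Fr 2.0 Fz 0.2 Mz 0.05 t 20.5
90 90.0 Ft 2.0 Fr 1.4 Fz 0.5 Mz 0.03 t 20.9
80 80.0 Ft 2.0 Fr 2.6 Fz 1.7 Mz 0.05 t 21.4
70 70.0 Ft 3.2 Fr 2.4 Fz 0.6 Mz 0.04 t 21.9
60 60.1 Ft 3.3 Fr 0.7 Fz 1.3 Mz -0.02 t 22.4
```

```bash
cat >> h.py <<'E'
def push2(to,frm,F0,step=6,v=30,lim=9):
    d=frm
    while d>to+1e-6:
        d=max(d-step,to);z=HUB[2]-14-2.55*np.radians(PHI0-d)
        bot.line_to(pose(np.radians(d),z)[0],v,ori=pose(np.radians(np.clip(d,-56,281)),0)[1])
        fs=[]
        for i in range(4):
            s=bot.read_state();fs.append(np.array(s["contact_force"])-F0);bot.pause(.03)
        a=np.arctan2(*(s["tcp_pos"]-HUB)[1::-1]);t=np.array([-np.sin(a),np.cos(a),0])
        ft=np.array(fs)@t;print(round(d,1),"turn %.2f lag %.2f"%(np.radians(268-d),np.degrees(a)-d),"Ft",ft.round(1),"mean %.2f"%ft.mean(),"Fz %.1f t %.1f"%(np.mean(fs,0)[2],s["t"]))
        if ft.mean()>lim:print("STOP");break
    return d
E
python3 - <<'E'
from h import *
push2(6,60,np.load("F0.npy"))
E
```

```text
54 turn 3.74 lag 0.16 Ft [5.  5.  5.2 5.3] mean 5.12 Fz 1.8 t 22.9
48 turn 3.84 lag 0.09 Ft [5.8 5.1 4.4 5.5] mean 5.23 Fz 2.2 t 23.4
42 turn 3.94 lag 0.10 Ft [6.3 5.6 5.7 5.8] mean 5.86 Fz 2.3 t 24.0
36 turn 4.05 lag 0.17 Ft [6.6 6.4 5.6 6.3] mean 6.23 Fz 2.4 t 24.6
30 turn 4.15 lag 0.25 Ft [6.1 7.9 6.8 6.2] mean 6.77 Fz 2.6 t 25.1
24 turn 4.26 lag 0.36 Ft [7.1 7.7 7.9 7.2] mean 7.48 Fz 3.0 t 25.7
18 turn 4.36 lag 0.47 Ft [7.3 7.6 7.7 7.8] mean 7.60 Fz 3.3 t 26.3
12 turn 4.47 lag 0.58 Ft [8.1 8.4 7.6 7.6] mean 7.91 Fz 2.4 t 26.9
6 turn 4.57 lag 0.69 Ft [8.8 8.4 7.8 8.3] mean 8.31 Fz 2.5 t 27.4
```

```bash
python3 - <<'E'
from h import *
d=push2(-12,6,np.load("F0.npy"),lim=9.8)
z=bot.read_state()["tcp_pos"][2]
P,o=pose(np.radians(d+10),z);bot.line_to(P,60,ori=pose(np.radians(d),0)[1])
f=bot.read_state();print("backed off F",(f["contact_force"]-np.load("F0.npy")).round(1))
P[2]=400;bot.line_to(P,150)
q=bot.read_state()["joint_pos"];print(q.round(2))
bot.move_joints([1.57,.29,.31,0,-1.59,-.288]);s=bot.read_state();print(s["t"])
t,sd=bot.camera("top"),bot.camera("side")
cv2.imwrite("pics/end_top.png",t[150:400,130:450,::-1]);cv2.imwrite("pics/end.png",np.hstack([a[150:400,130:450,::-1] for a in(t,sd)]))
cv2.imwrite("pics/ft.png",t[:,:,::-1]);cv2.imwrite("pics/fs.png",sd[:,:,::-1])
E
```

```text
0 turn 4.68 lag 0.84 Ft [7.9 9.2 8.2 9. ] mean 8.58 Fz 1.9 t 28.0
-6 turn 4.78 lag 1.01 Ft [8.6 8.7 9.1 9.2] mean 8.92 Fz 2.2 t 28.6
-12 turn 4.89 lag 1.18 Ft [ 9.7  9.6 10.3  8.2] mean 9.45 Fz 1.0 t 29.1
backed off F [-1.1 -0.5  0. ]
[ 0.48  0.22  0.19 -0.   -1.55 -2.26]
33.0417
```

View pics/end.png

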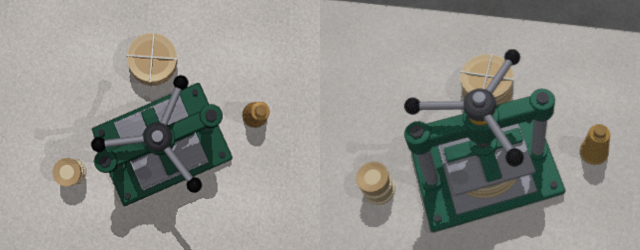

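The arm is clear and the balls are at top (311,233), (228,295), (324,335); the bystanders look unmoved. I check the final turn and sink from the balls.

```bash
python3 - <<'E'
from h import *
B=balls([(311,233),(228,295),(324,335)],[(322,207),(222,256),(325,307)],cv2.imread("pics/ft.png"),cv2.imread("pics/fs.png"))
print(B.mean(0).round(1),np.degrees(np.arctan2(*(B-B.mean(0))[:,1::-1].T)).round(1))
E
```

```text
[310.4 232.4] 7.2 [322.  206.5] 6.9 [635.5  65.2 273.3] 0.0
[229.5 295. ] 9.2 [222.1 255.6] 7.5 [512.4 214.2 275.3] 1.2
[323.7 334.5] 7.3 [324.3 307.2] 8.6 [444.6  35.2 270.9] 0.1
[530.8 104.9 273.2] [ -20.7   99.6 -141.1]
```

```bash
python3 -c "
from plant import bot
print(bot.close_job())"
```

```text
the job is handed in; nothing more can be done
None
```

The job is handed in: I turned the wheel about 4.8 rad clockwise, an estimated 1.4–1.7 rad past first touch, with a final push of about 9 N at 85 mm, and the arm stands clear with the bowls, twine and bundle apparently unmoved in the last pictures.

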